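# Index the drilling table to the next hole

## Robot

A 6-joint arm with a two-finger parallel gripper is mounted at the origin on the work surface. World frame = base frame: x ahead of the robot, y to its left, z up, the work surface at z = 0. Lengths are in m, angles in rad, forces in N, time in s.
With the tool pointing down it reaches from about 0.325 to 0.9 m from the base axis. Payload 3.5 kg.
Tool frame: the origin (TCP) lies between the finger pads; the fingertips stand 14 mm ahead of it and the grasp point (between the pads) lies 5 mm behind it; z points along the fingers, y is the direction in which the jaws open and shut (so a half turn about z gives the same grasp; the last joint's range is limited). The gripper opens to 85 mm and grips with 20 to 120 N. Pads are 22 mm wide; open, the fingers measure 114 mm over their backs; the gripper's body (76 mm by 85 mm) begins 54 mm behind the grasp point. The pads swing forward as they close: fully open they stand 13 mm farther back than shut.
Start: joints at [-1.245, 0.276, -0.026, 1.268, 0, 1.467], TCP at [0.26, -0.568, 0.245] pointing down, gripper open.
Joint ranges: [-3.12, 3.12], [-0.85, 1.88], [-1.08, 1.24], [-1.95, 2.15], [-1.57, 1.53], [-3.14, 3.14]. Speed limits (rad/s): [2.57, 2.57, 3.14, 3.14, 3.14, 3.14].

## Interface

Orientations are given as a unit quaternion [w, x, y, z].
In Python, from station import bot gives the robot as it stands. The module is installed in compiled form; this text tells all that it offers.
- The arm moves only by the shell command python3 -m pendant 'ROWS'. ROWS is a JSON object of lists of equal length, an entry for each row: "turn": the turn, a rotation vector about the tool's x, y, z scaled (see below), a list of three; "slide": the shift along the tool's x, y, z scaled (see below), a list of three; "jaw": the opening, from 0 (shut) to 1 (fully open). A call has 1 to 8 rows; each row is the pose to reach, as a shift and turn from the pose measured when the call began, along the tool's axes at that moment; what a row does not reach only later rows make up. The controller multiplies each number of a shift by 800 mm and each number of a turn by 45 degrees. A row lasts 1/12 s, in which the tool goes at most 41.7 mm and 7.16 degrees, less where a joint would pass 70% of its speed; a pose out of reach is approached as far as the arm can. A call with a number of a shift or a turn outside -1 to 1 is refused whole. A call with a gripper value outside its range is refused whole. The fingers move at their own pace and stop on an object; the grip force is fixed at half the most. Time passes only in rows, so rows that repeat a pose let the fingers close. It gives the time, the measured TCP pose, the force and the opening at its end, in the units of the state.
- bot.observe(): the state, without advancing time (a new reading comes with each control period).
- bot.capture(name): name is "side" or "top" or "wrist"; returns (picture, depth): 480x640x3 uint8, red, green, blue; 480x640 float32, m along the optical axis (not along the pixel's ray), 0 where there is no reading.
- bot.calibration(name): a dict with "intrinsics" (3x3 intrinsics, pixels), "R" (3x3) and "t" (3): a world point X has camera coordinates R X + t; the wrist camera has in their place "T_tool_cam" (4x4, takes a point from camera to tool coordinates, whose origin is the TCP and whose axes are the flange's). Camera axes: x right, y down, z forward; pixel columns grow to the right and rows downward; lengths in m; the calibration is good to about 2 mm. A picture is of the moment at which its call begins: read the wrist's pose just before it. calibration takes no time and is no camera call.
- bot.sign_off(): hands the job in, once; it reports no verdict.
Trained networks look in the newest picture that a camera, given by its name, has taken for a name from the list of things; names that differ only in an ending like _2 or _b are one class to them, and where a whole thing is asked for, a point or a joint stands for the part that bears it (a point fixed in the world has none). Each returns a list of dicts, best first, with "p" (0 to 1); they miss things now and then, are a little off and sometimes report something else, mostly with a low value. They report only what shows in the picture. A call takes as long as a camera call. They do not tell look-alikes from the thing itself.
- bot.trace(camera, name): "region" (480x640 bool, what is visible of it) and "location" ([row, column] in pixels, amid what is visible of it).
The state is a dict: "clock": time; "joints": joint angles; "qvel": joint speeds; "joint_torque": joint torques, N m; "eef_pos": TCP position; "eef_rot": TCP orientation; "wrist_force": force on the tool from outside, world axes, zero at the start; "ft_torque": the same for the moment, N m; "finger_gap": opening from 0.0 (shut) to 1.0 (fully open).
Only numpy, scipy, OpenCV 4.12 (cv2) and the standard library are available. Lean on these libraries where they do the work, as an engineer would, in place of code of your own. Each camera call takes 0.05 s, during which the arm holds its last target. There are 200 camera calls.

## Task

Press the blue thumb cup of the indexing plunger down with closed fingertips and, keeping it pressed, push it round so that the drilling table turns one hole, to the hole marked by the green peg and not towards the red one, then let the plunger spring fully back up so that its pin locks the table there. Lift nothing: the wooden blank stays seated on the table, the bottle, jar and mallet stay where they are, and the fingers end clear of everything.

Things in the scene. Friction and masses are not known exactly. Their poses are not given: they have to be found in the camera images.
- index_base: Grey round foot, fixed to the bench (place and yaw vary), 360 mm in diameter, flange 20 mm high. Origin on its axis at bench level. It carries a fixed steel index ring (228 mm diameter, top 60 mm above the bench) with eight black holes, 45 degrees apart, 100 mm from the axis. The table starts locked in the hole towards the base's own -x; a drill-guide post stands on the opposite side.
- table_center (a point): Centre of the aluminium turntable's top face, on its vertical turning axis, 80 mm above the bench. The turntable is 150 mm in diameter and has a dark steel arm that reaches out over the ring to the plunger; arm, plunger and cup turn with it.
- turntable (a joint): Turntable angle, rad: 0 at the start, positive counter-clockwise seen from above. One hole is 0.785 rad (45 degrees), an arc of 96 mm at the cup. It turns only while the plunger is pressed in about 10 mm or more, with light friction (about 1.5 N at the cup, plus some from the pin), and stays where it is left. Locked, it has about 1 degree of play.
- thumb_cup (a point): Centre of the floor of the blue thumb cup on the plunger's top, 122 mm from the turning axis, 105 mm above the bench when up. The cup is round, 52 mm outside, 45 mm inside, open at the top, its rim 8 mm high, so that fingertips inside it can push it sideways. It sinks with the plunger and turns with the table. It starts on the robot's side, towards the base's -x.
- plunger (a joint): How far the spring plunger is pressed down, m: 0 fully up (pin in a hole), 0.015 at the bottom stop. Spring 3 N at the top, 6.8 N at the bottom. Its round-nosed pin stands up in the ring's hole from below and leaves it after about 10 mm. Let go between holes, it stays down at about 0.011, pin under the ring; within about 4 mm of a hole it springs up and centres the table.
- green_marker: Green mushroom-shaped peg, 21 mm in diameter, 33 mm high, fixed on the flange 165 mm from the turning axis: it marks the next hole, 45 degrees to one side of the starting hole (same direction from the axis as that hole). Which side varies. Origin at the centre of its underside, 20 mm above the bench. The cup passes above it with room to spare.
- red_marker: Red peg of the same shape, 45 degrees to the other side: it marks the hole already used.
- guide_bush (a point): Lower end of the steel guide bush (18 mm diameter) over the far side of the blank, 150 mm above the bench, 45 mm from the axis towards the base's +x. It hangs on a dark steel arm (22 mm wide, 182 to 198 mm above the bench) from an 18 mm post that stands 155 mm from the axis, 208 mm high. Part of the fixed foot.
- blank: Round wooden blank, 124 mm in diameter, 22 mm thick, with a 16 mm hole, sitting loose over the spigot at the turntable's centre and turning with it. Origin at the centre of its underside, 80 mm above the bench.
- glue_bottle: Yellow glue bottle with a red cap, upright, 52 mm in diameter, 150 mm high, loose on the bench. Origin at the centre of its underside.
- screw_jar: Glass jar with a steel lid, 64 mm in diameter, 75 mm high, loose on the bench. Origin at the centre of its underside.
- mallet: Wooden mallet lying on the bench, 60 mm high, 260 mm long along its own x, head (62 x 110 mm) at the +x end. Origin on the bench below the middle.
There are look-alikes about, which are no part of the job. What is meant by the blank is not black or pink, and is the smaller of those in its own colour.

How it is judged:
On the way, in this order (a step that is already met when the one before it is completed fails the run):
1. the fingers press the plunger in (over 10 mm) while the table still stands at its first hole (value of joint plunger above 0.01 m and contact force between the fingers and plunger above 1 N and value of joint turntable between -0.06 and 0.06 rad), for 0.05 s.
2. the table stands at the hole marked green, the plunger back up (((y of green_marker in the frame of index_base below 0 m and value of joint turntable between 0.765 and 0.805 rad) or (y of green_marker in the frame of index_base above 0 m and value of joint turntable between -0.805 and -0.765 rad)) and value of joint plunger below 0.003 m), for 0.2 s.
At the end, for the whole second after the job is handed in: The turntable stands one hole (0.785 rad, within 0.02) from its start on the green marker's side, at rest, the plunger fully up (within 2 mm), the blank flat on the table on its spigot (((y of green_marker in the frame of index_base below 0 m and value of joint turntable between 0.765 and 0.805 rad) or (y of green_marker in the frame of index_base above 0 m and value of joint turntable between -0.805 and -0.765 rad)) and value of joint plunger below 0.002 m and velocity of joint turntable between -0.05 and 0.05 rad/s and height (world z) of blank below 0.084 m and horizontal distance between blank and table_center below 0.006 m); the robot touches nothing.
It fails at once if the table is turned towards the red peg (about half a hole or more) (horizontal distance between thumb_cup and red_marker below 0.075 m).
It fails at once if the wooden blank is lifted off the table (height (world z) of blank above 0.09 m).
It fails at once if the glue bottle is moved (over 20 mm) or lifted (distance of glue_bottle from where it was at the start of the episode above 0.02 m).
It fails at once if the screw jar is moved (over 20 mm) or lifted (distance of screw_jar from where it was at the start of the episode above 0.02 m).
It fails at once if the mallet is moved (over 20 mm) or lifted (distance of mallet from where it was at the start of the episode above 0.02 m).
It also fails if it takes over 42 s, if anything falls off the work surface, if the arm or the gripper's body presses on something with over 40 N, if the wrist force passes 120 N, or if a joint passes its speed limit or range.

## Working session

There is one attempt and no reset: what is moved stays moved. The work goes in short steps, Python scripts to look and compute and a shell command to move; the robot and the scene stay as the last step left them, time stands still between calls to the robot, and variables do not carry over. Pictures are saved under pics/ and viewed, about 8 in all and at most 12, crops included, and the job is handed in when it is done.

```bash
mkdir -p pics
cat > h.py <<'E'
import numpy as np, cv2
from station import bot
from scipy.spatial.transform import Rotation as Ro
def cam(n):
    s=bot.observe(); im,d=bot.capture(n); c=bot.calibration(n)
    K=np.array(c["intrinsics"])
    if n=="wrist":
        q=s["eef_rot"]; T=np.eye(4);T[:3,:3]=Ro.from_quat([q[1],q[2],q[3],q[0]]).as_matrix();T[:3,3]=s["eef_pos"]
        M=T@np.array(c["T_tool_cam"])
    else:
        R=np.array(c["R"]);M=np.eye(4);M[:3,:3]=R.T;M[:3,3]=-R.T@np.array(c["t"])
    return im,d,K,M
def pts(mask,d,K,M):
    r,c=np.nonzero(mask&(d>0)); z=d[r,c]
    P=np.c_[(c-K[0,2])/K[0,0]*z,(r-K[1,2])/K[1,1]*z,z]
    return P@M[:3,:3].T+M[:3,3]
def save(n,im): cv2.imwrite("pics/"+n+".png",im[:,:,::-1])
def pose():
    s=bot.observe();q=s["eef_rot"];return np.array(s["eef_pos"]),Ro.from_quat([q[1],q[2],q[3],q[0]]).as_matrix(),s
E
python3 - <<'E'
from h import *
for n in("top","side"):
    im,d,K,M=cam(n); save(n+"1",im)
    print(n,M[:3,3])
    for o in("thumb_cup","green_marker","red_marker","blank","index_base","glue_bottle","screw_jar","mallet","guide_bush"):
        for k in bot.trace(n,o)[:3]:
            P=pts(k["region"],d,K,M)
            if len(P): print(o,round(k["p"],2),np.round(k["location"]),"med",np.round(np.median(P,0),3),"lo",np.round(np.percentile(P,2,axis=0),3),"hi",np.round(np.percentile(P,98,axis=0),3))
p,R,s=pose();print(p,R.round(3),s["clock"])
E
```

```text
top [0.29167989 0.00843375 1.2169105 ]
thumb_cup 0.93 [234. 318.] med [ 0.475 -0.019  0.106] lo [ 0.451 -0.041  0.101] hi [0.498 0.004 0.115]
red_marker 0.6 [212. 361.] med [ 0.532 -0.12   0.046] lo [ 0.523 -0.129  0.017] hi [ 0.543 -0.111  0.056]
blank 0.78 [352. 444.] med [ 0.222 -0.293  0.029] lo [ 0.184 -0.368  0.016] hi [ 0.266 -0.218  0.034]
blank 0.71 [141. 443.] med [ 0.711 -0.32   0.03 ] lo [ 0.635 -0.398  0.01 ] hi [ 0.79  -0.245  0.034]
blank 0.7 [369. 176.] med [0.199 0.312 0.022] lo [0.146 0.256 0.009] hi [0.254 0.369 0.027]
index_base 0.74 [187. 292.] med [0.568 0.039 0.022] lo [ 0.42  -0.124  0.015] hi [0.743 0.197 0.198]
index_base 0.18 [213. 361.] med [ 0.533 -0.119  0.049] lo [ 0.523 -0.126  0.019] hi [ 0.543 -0.114  0.057]
glue_bottle 0.75 [272. 468.] med [ 0.389 -0.341  0.098] lo [ 0.367 -0.375  0.001] hi [ 0.415 -0.326  0.153]
screw_jar 0.93 [208. 461.] med [ 0.533 -0.345  0.073] lo [ 0.508 -0.377  0.01 ] hi [ 0.562 -0.323  0.079]
mallet 0.83 [196. 117.] med [0.591 0.434 0.051] lo [0.398 0.368 0.014] hi [0.643 0.473 0.063]
guide_bush 0.79 [190. 289.] med [0.568 0
[... 1033 characters left out ...]
55.] med [ 0.394 -0.33   0.071] lo [ 0.37  -0.347  0.007] hi [ 0.418 -0.321  0.15 ]
glue_bottle 0.69 [306. 252.] med [0.576 0.112 0.023] lo [ 0.424 -0.051  0.009] hi [0.735 0.214 0.199]
screw_jar 0.75 [198. 304.] med [ 0.537 -0.329  0.049] lo [ 0.51  -0.368  0.007] hi [ 0.568 -0.317  0.078]
screw_jar 0.4 [264. 259.] med [0.581 0.055 0.103] lo [ 0.526 -0.022  0.079] hi [0.64  0.101 0.106]
mallet 0.97 [458. 197.] med [0.593 0.447 0.054] lo [0.422 0.38  0.018] hi [0.648 0.483 0.064]
guide_bush 0.93 [305. 250.] med [0.576 0.112 0.023] lo [ 0.424 -0.053  0.008] hi [0.737 0.214 0.199]
[ 0.25984378 -0.56842196  0.24531124] [[ 0.909  0.416  0.   ]
 [ 0.416 -0.909  0.   ]
 [ 0.     0.    -1.   ]] 1.0
```

View pics/top1.png

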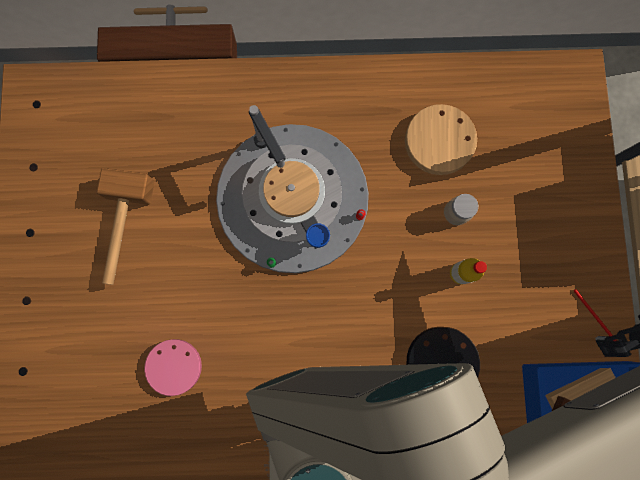

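View pics/side1.png

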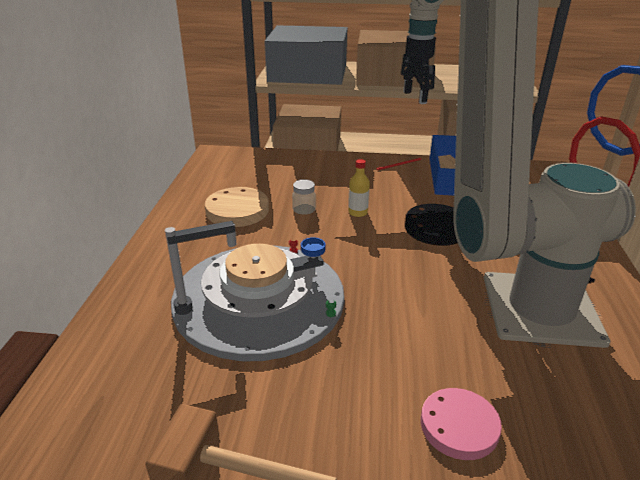

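The top view shows the cup at (318,236), green peg at (271,262), red peg at (361,214) and base axis near (291,188). Green and red are 235 mm apart, against 233 expected. They put the axis at about (0.585, 0.037) and the cup at (0.476, -0.018), which matches the measured cup. Green lies clockwise from above, so the target is -0.785 rad. The side view agrees, and the way over is clear at the present height.

```bash
python3 -m pendant '{"slide":[[0.53,-0.51,0],[0.53,-0.51,0],[0.53,-0.51,0],[0.53,-0.51,0],[0.53,-0.51,0],[0.53,-0.51,0],[0.53,-0.51,0],[0.53,-0.51,0]],"turn":[[0,0,0],[0,0,0],[0,0,0],[0,0,0],[0,0,0],[0,0,0],[0,0,0],[0,0,0]],"jaw":[0,0,0,0,0,0,0,0]}'
python3 - <<'E'
from h import *
p,R,s=pose();print(p,R.round(3),(R.T@(np.array([.476,-.0175,.245])-p)/.8).round(3),s["finger_gap"],s["clock"])
E
```

```text
clock: 1.67
eef_pos: [0.3825, -0.2565, 0.2456]
eef_rot: [0.0, 0.977, 0.212, 0.0]
wrist_force: [0.8, -0.3, -0.7]
finger_gap: 0.002
[ 0.38250186 -0.25654289  0.24557904] [[ 0.91   0.415  0.001]
 [ 0.415 -0.91  -0.001]
 [ 0.     0.001 -1.   ]] [ 0.23  -0.223  0.001] 0.0019464959748226552 1.6667
```

```bash
python3 -m pendant '{"slide":[[0.23,-0.223,0],[0.23,-0.223,0],[0.23,-0.223,0],[0.23,-0.223,0],[0.23,-0.223,0],[0.23,-0.223,0],[0.23,-0.223,0.05],[0.23,-0.223,0.08]],"turn":[[0,0,0],[0,0,0],[0,0,0],[0,0,0],[0,0,0],[0,0,0],[0,0,0],[0,0,0]],"jaw":[0,0,0,0,0,0,0,0]}'
cat > look.py <<'E'
import sys
from h import *
from scipy.optimize import least_squares
p,R,s=pose();print("tcp",p.round(4),R.round(3).tolist(),s["clock"],np.round(s["wrist_force"],1))
for n in sys.argv[2:]:
    im,d,K,M=cam(n); save(n+sys.argv[1],im)
    m=(im[:,:,2].astype(int)>im[:,:,0]+60)&(im[:,:,2].astype(int)>im[:,:,1]+30)
    P=pts(m,d,K,M); c=np.median(P,0); P=P[np.linalg.norm(P-c,axis=1)<.045]
    rim=P[P[:,2]>np.percentile(P[:,2],97)-.004]
    fl=P[(P[:,2]<rim[:,2].max()-.006)]
    f=least_squares(lambda v:np.hypot(*(rim[:,:2]-v).T)-.0243,rim[:,:2].mean(0),loss="soft_l1",f_scale=.001)
    v=f.x; a=np.degrees(np.arctan2(v[1]-.037,v[0]-.585))%360
    print(n,len(P),"rim fit",v.round(4),"rim z",np.median(rim[:,2]).round(4),"bbox",P.min(0).round(3),P.max(0).round(3),"r",np.hypot(v[0]-.585,v[1]-.037).round(4),"ang",a.round(2))
E
python3 look.py 2 wrist top side
```

```text
clock: 2.33
eef_pos: [0.4774, -0.015, 0.1811]
eef_rot: [0.001, 0.977, 0.215, 0.002]
wrist_force: [-1.3, -0.9, -1.0]
finger_gap: -0.002
tcp [ 0.4774 -0.015   0.1811] [[0.907, 0.42, 0.004], [0.42, -0.907, -0.0], [0.003, 0.002, -1.0]] 2.3333 [-1.3 -0.9 -1. ]
wrist 4381 rim fit [ 0.4782 -0.0165] rim z 0.1131 bbox [ 0.47  -0.042  0.077] [0.56  0.024 0.115] r 0.1195 ang 206.62
top 106 rim fit [ 0.1171 -0.5678] rim z 0.0076 bbox [ 0.083 -0.61   0.001] [ 0.146 -0.534  0.012] r 0.7647 ang 232.28
side 604 rim fit [ 0.1188 -0.4571] rim z 0.0796 bbox [ 0.073 -0.484  0.013] [ 0.161 -0.468  0.083] r 0.6793 ang 226.66
```

View pics/wrist2.png

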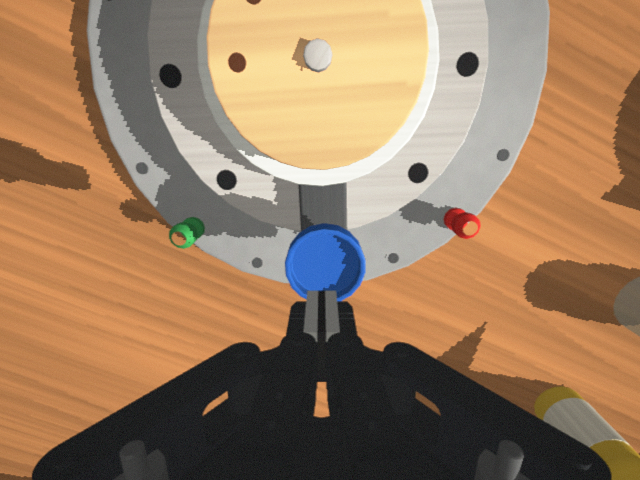

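```bash
python3 - <<'E'
s=open("look.py").read()
s=s.replace("c=np.median(P,0); P=P[np.linalg.norm(P-c,axis=1)<.045]","P=P[(np.abs(np.hypot(P[:,0]-.585,P[:,1]-.037)-.122)<.035)&(P[:,2]>.085)&(P[:,2]<.13)]")
open("look.py","w").write(s)
E
python3 look.py 3 wrist side
```

```text
tcp [ 0.4739 -0.0171  0.1798] [[0.909, 0.416, -0.004], [0.416, -0.909, 0.0], [-0.004, -0.002, -1.0]] 2.4833 [-0.7  0.4 -0.3]
wrist 4892 rim fit [ 0.4785 -0.0166] rim z 0.113 bbox [ 0.453 -0.042  0.101] [0.504 0.009 0.115] r 0.1192 ang 206.72
side 306 rim fit [ 0.4761 -0.015 ] rim z 0.1137 bbox [ 0.452 -0.042  0.101] [0.5   0.012 0.117] r 0.1207 ang 205.52
```

The wrist view shows the cup at (325,262), spigot at (318,52), green peg left at (186,232) and red peg right at (462,222). The fingers are closed and slightly on the robot's side of the cup. I'll fix the axis from the spigot, then work out the descent.

Run:
```python
from h import *
p,R,s=pose()
im,d,K,M=cam("wrist")
hsv=cv2.cvtColor(im,cv2.COLOR_RGB2HSV)
m=np.zeros(d.shape,bool); m[46:64,308:328]=hsv[46:64,308:328,1]<60
P=pts(m,d,K,M); P=P[P[:,2]>.1];print("spigot",len(P),np.median(P,0).round(4))
for n in("green_marker","red_marker"):
    k=bot.trace("wrist",n)[0];Q=pts(k["region"],d,K,M);Q=Q[Q[:,2]>.045];print(n,k["p"],Q[:,:3].mean(0).round(4))
c=np.array([.4785,-.0165]);g=np.append(c,.135)
print(p,(R.T@(g-p)/.8).round(4))
```

```text
spigot 301 [0.5859 0.0351 0.1084]
green_marker 0.21 [nan nan nan]
red_marker 0.9 [ 0.5362 -0.1153  0.0503]
[ 0.47661533 -0.01838364  0.18281007] [ 0.003  -0.0013  0.0598]<stdin>:8: RuntimeWarning: Mean of empty slice.
  ret = um.true_divide(
```

```bash
python3 -m pendant '{"slide":[[0.003,0,0.02],[0.003,0,0.04],[0.003,0,0.06],[0.003,0,0.072],[0.003,0,0.072],[0.003,0,0.072]],"turn":[[0,0,0],[0,0,0],[0,0,0],[0,0,0],[0,0,0],[0,0,0]],"jaw":[0,0,0,0,0,0]}'
python3 look.py 4 wrist side
python3 - <<'E'
import cv2
a=cv2.imread("pics/wrist4.png")[180:400,180:480];b=cv2.imread("pics/side4.png")[200:350,200:405]
cv2.imwrite("pics/c4.png",cv2.hconcat([cv2.resize(a,(400,400)),cv2.resize(b,(400,400))]))
E
```

```text
clock: 3.23
eef_pos: [0.4799, -0.0182, 0.1264]
eef_rot: [0.001, 0.977, 0.211, 0.002]
wrist_force: [-0.1, -0.3, 0.5]
finger_gap: 0.002
tcp [ 0.4799 -0.0182  0.1264] [[0.911, 0.413, 0.005], [0.413, -0.911, -0.001], [0.004, 0.003, -1.0]] 3.2333 [-0.1 -0.3  0.5]
wrist 4632 rim fit [ 0.4783 -0.0167] rim z 0.1131 bbox [ 0.455 -0.042  0.099] [0.504 0.009 0.122] r 0.1195 ang 206.72
side 239 rim fit [ 0.4762 -0.0155] rim z 0.114 bbox [ 0.451 -0.039  0.101] [0.501 0.012 0.119] r 0.1208 ang 205.74
```

View pics/c4.png

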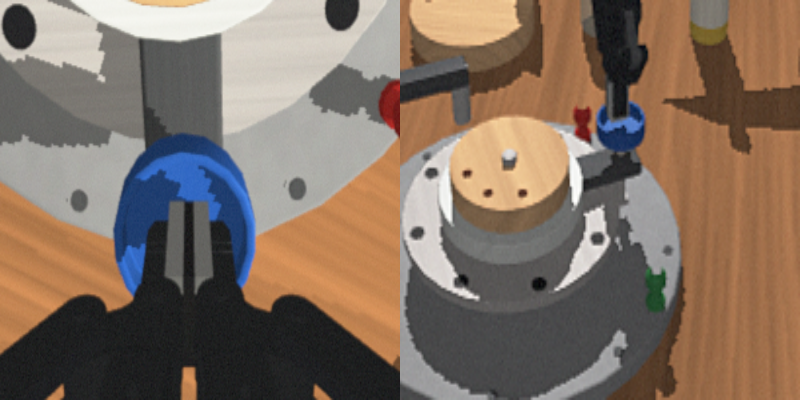

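The fingertips are centred inside the cup in both crops. Pressing now.

```bash
python3 -m pendant '{"slide":[[0,0,0.006],[0,0,0.012],[0,0,0.018],[0,0,0.022],[0,0,0.022],[0,0,0.022]],"turn":[[0,0,0],[0,0,0],[0,0,0],[0,0,0],[0,0,0],[0,0,0]],"jaw":[0,0,0,0,0,0]}'
python3 look.py 5 wrist side;python3 look.py 5b side
```

```text
clock: 3.83
eef_pos: [0.4821, -0.0183, 0.1102]
eef_rot: [0.002, 0.977, 0.212, 0.004]
wrist_force: [2.4, -0.4, 3.7]
finger_gap: 0.002
tcp [ 0.4821 -0.0183  0.1102] [[0.91, 0.414, 0.009], [0.414, -0.91, -0.002], [0.007, 0.005, -1.0]] 3.8333 [ 2.4 -0.4  3.7]
wrist 4135 rim fit [ 0.4782 -0.0166] rim z 0.1042 bbox [ 0.457 -0.042  0.091] [0.504 0.009 0.107] r 0.1195 ang 206.64
side 212 rim fit [ 0.4763 -0.015 ] rim z 0.1052 bbox [ 0.451 -0.038  0.091] [0.5   0.013 0.108] r 0.1205 ang 205.59
tcp [ 0.4821 -0.0183  0.1103] [[0.91, 0.414, 0.009], [0.414, -0.91, -0.002], [0.007, 0.005, -1.0]] 3.9333 [ 3.1 -0.1  3.9]
side 215 rim fit [ 0.4762 -0.0151] rim z 0.105 bbox [ 0.451 -0.04   0.091] [0.501 0.012 0.107] r 0.1206 ang 205.56
```

```bash
python3 -m pendant '{"slide":[[-0.002,0,0.003],[-0.002,0,0.0055],[-0.002,0,0.0055],[-0.002,0,0.0055]],"turn":[[0,0,0],[0,0,0],[0,0,0],[0,0,0]],"jaw":[0,0,0,0]}'
python3 look.py 6 wrist side
```

```text
clock: 4.32
eef_pos: [0.4812, -0.0188, 0.1061]
eef_rot: [0.002, 0.977, 0.212, 0.005]
wrist_force: [3.7, 1.5, 5.3]
finger_gap: -0.004
tcp [ 0.4812 -0.0188  0.1061] [[0.91, 0.414, 0.01], [0.414, -0.91, -0.001], [0.009, 0.005, -1.0]] 4.3167 [3.7 1.5 5.3]
wrist 4332 rim fit [ 0.4782 -0.0166] rim z 0.1001 bbox [ 0.457 -0.042  0.086] [0.504 0.009 0.102] r 0.1195 ang 206.64
side 210 rim fit [ 0.4765 -0.015 ] rim z 0.101 bbox [ 0.451 -0.04   0.086] [0.5   0.013 0.105] r 0.1203 ang 205.61
```

```bash
cat > arc.py <<'E'
import sys
from h import *
p,R,s=pose();a0=float(sys.argv[1])
f=lambda a:.122*np.array([np.cos(np.radians(a)),np.sin(np.radians(a)),0])
for a in map(float,sys.argv[2:]): print(a,(R.T@(f(a)-f(a0))/.8).round(4).tolist())
E
python3 arc.py 206.6 202 197 192 187 182 177 172 167 161.6
```

```text
202.0 [0.0, -0.0122, -0.0001]
197.0 [0.0012, -0.0255, -0.0001]
192.0 [0.0035, -0.0386, -0.0002]
187.0 [0.0069, -0.0515, -0.0002]
182.0 [0.0114, -0.064, -0.0002]
177.0 [0.0171, -0.076, -0.0003]
172.0 [0.0237, -0.0875, -0.0003]
167.0 [0.0313, -0.0985, -0.0002]
161.6 [0.0406, -0.1094, -0.0002]
```

```bash
python3 -m pendant '{"slide":[[0,-0.006,0.0005],[0,-0.0122,0.0005],[0.0005,-0.019,0.0005],[0.001,-0.0255,0.0005],[0.002,-0.032,0.0005],[0.0035,-0.0386,0.0005],[0.005,-0.045,0.0005],[0.005,-0.045,0.0005]],"turn":[[0,0,0],[0,0,0],[0,0,0],[0,0,0],[0,0,0],[0,0,0],[0,0,0],[0,0,0]],"jaw":[0,0,0,0,0,0,0,0]}'
python3 look.py 7 wrist side; python3 arc.py 189.5 185 180 175 170 166 161.6
```

```text
clock: 5.08
eef_pos: [0.4683, 0.0159, 0.1051]
eef_rot: [0.002, 0.977, 0.212, 0.003]
wrist_force: [-0.2, 0.1, 5.2]
finger_gap: -0.003
tcp [0.4683 0.0159 0.1051] [[0.91, 0.414, 0.007], [0.414, -0.91, -0.002], [0.006, 0.005, -1.0]] 5.0833 [-0.2  0.1  5.2]
wrist 4586 rim fit [0.467  0.0168] rim z 0.0991 bbox [ 0.445 -0.009  0.085] [0.493 0.042 0.12 ] r 0.1197 ang 189.73
side 216 rim fit [0.4652 0.018 ] rim z 0.0997 bbox [ 0.44  -0.004  0.087] [0.49  0.047 0.102] r 0.1213 ang 189.01
185.0 [0.0035, -0.0114, -0.0]
180.0 [0.0085, -0.0238, -0.0]
175.0 [0.0146, -0.0356, -0.0001]
170.0 [0.0216, -0.0469, -0.0001]
166.0 [0.0279, -0.0555, -0.0001]
161.6 [0.0356, -0.0644, -0.0]
```

```bash
python3 -m pendant '{"slide":[[0.0015,-0.0057,0],[0.0035,-0.0114,0],[0.006,-0.0176,0],[0.0085,-0.0238,0],[0.0115,-0.03,0],[0.0146,-0.0356,0],[0.018,-0.0415,0],[0.0216,-0.0469,0]],"turn":[[0,0,0],[0,0,0],[0,0,0],[0,0,0],[0,0,0],[0,0,0],[0,0,0],[0,0,0]],"jaw":[0,0,0,0,0,0,0,0]}'
python3 look.py 8 wrist side; python3 arc.py 170 167 164 161.6 160
```

```text
clock: 5.85
eef_pos: [0.4668, 0.0565, 0.1045]
eef_rot: [0.002, 0.977, 0.212, 0.001]
wrist_force: [0.4, -1.4, 5.0]
finger_gap: -0.002
tcp [0.4668 0.0565 0.1045] [[0.91, 0.414, 0.004], [0.414, -0.91, -0.004], [0.002, 0.005, -1.0]] 5.85 [ 0.4 -1.4  5. ]
wrist 4538 rim fit [0.4661 0.055 ] rim z 0.0985 bbox [0.446 0.029 0.085] [0.492 0.081 0.118] r 0.1202 ang 171.4
side 226 rim fit [0.4642 0.0574] rim z 0.1 bbox [0.439 0.033 0.087] [0.489 0.085 0.116] r 0.1225 ang 170.42
167.0 [0.0047, -0.0065, -0.0]
164.0 [0.0097, -0.0127, -0.0]
161.6 [0.014, -0.0174, -0.0]
160.0 [0.0169, -0.0205, -0.0]
```

```bash
python3 -m pendant '{"slide":[[0.0047,-0.0065,0],[0.0085,-0.0115,0],[0.0125,-0.016,0],[0.0165,-0.0205,0],[0.0165,-0.0205,0],[0.0165,-0.0205,0]],"turn":[[0,0,0],[0,0,0],[0,0,0],[0,0,0],[0,0,0],[0,0,0]],"jaw":[0,0,0,0,0,0]}'
python3 look.py 9 wrist side
```

```text
clock: 6.45
eef_pos: [0.4712, 0.0776, 0.1042]
eef_rot: [0.002, 0.977, 0.212, 0.001]
wrist_force: [1.0, 1.2, 5.3]
finger_gap: -0.002
tcp [0.4712 0.0776 0.1042] [[0.91, 0.415, 0.002], [0.415, -0.91, -0.003], [0.0, 0.003, -1.0]] 6.45 [1.  1.2 5.3]
wrist 4474 rim fit [0.4705 0.0748] rim z 0.0982 bbox [0.451 0.049 0.085] [0.496 0.1   0.119] r 0.1206 ang 161.71
side 234 rim fit [0.4685 0.076 ] rim z 0.0993 bbox [0.443 0.054 0.086] [0.494 0.106 0.115] r 0.1228 ang 161.49
```

Turned 44 to 45° by both cameras, and the chord is 91.5 mm of 93.4, which is within the centring range. I'll nudge 1.5 mm more and then lift.

```bash
python3 -m pendant '{"slide":[[0.0012,-0.0014,0],[0.0012,-0.0014,0],[0.0012,-0.0014,-0.006],[0.0012,-0.0014,-0.012],[0.0012,-0.0014,-0.018],[0.0012,-0.0014,-0.024],[0.0012,-0.0014,-0.04],[0.0012,-0.0014,-0.07]],"turn":[[0,0,0],[0,0,0],[0,0,0],[0,0,0],[0,0,0],[0,0,0],[0,0,0],[0,0,0]],"jaw":[0,0,0,0,0,0,0,0]}'
python3 look.py 10 wrist side
```

```text
clock: 7.22
eef_pos: [0.4671, 0.0792, 0.1574]
eef_rot: [0.0, 0.977, 0.212, -0.004]
wrist_force: [0.6, -0.0, -0.3]
finger_gap: 0.001
tcp [0.4671 0.0792 0.1574] [[0.91, 0.415, -0.008], [0.415, -0.91, -0.003], [-0.008, -0.001, -1.0]] 7.2167 [ 0.6 -0.  -0.3]
wrist 5140 rim fit [0.4709 0.0756] rim z 0.113 bbox [0.449 0.05  0.1  ] [0.497 0.101 0.115] r 0.1204 ang 161.3
side 375 rim fit [0.4687 0.0768] rim z 0.114 bbox [0.445 0.051 0.101] [0.493 0.104 0.117] r 0.1229 ang 161.09
```

The rim is back at 113 to 114 mm, the same as at the start, so the plunger is up. Retreating upward for a final check.

```bash
python3 -m pendant '{"slide":[[0,0,-0.03],[0,0,-0.07],[0,0,-0.11],[-0.03,0,-0.14],[-0.06,0,-0.14],[-0.06,0,-0.14],[-0.06,0,-0.14],[-0.06,0,-0.14]],"turn":[[0,0,0],[0,0,0],[0,0,0],[0,0,0],[0,0,0],[0,0,0],[0,0,0],[0,0,0]],"jaw":[0,0,0,0,0,0,0,0]}'
python3 look.py 11 wrist side
python3 - <<'E'
from h import *
a=cv2.imread("pics/wrist11.png");b=cv2.imread("pics/side11.png")
cv2.imwrite("pics/c11.png",cv2.hconcat([cv2.resize(a,(400,300)),cv2.resize(b,(400,300))]))
E
```

```text
clock: 7.98
eef_pos: [0.4275, 0.0599, 0.2734]
eef_rot: [0.001, 0.977, 0.212, 0.001]
wrist_force: [0.8, -0.5, 0.5]
finger_gap: -0.002
tcp [0.4275 0.0599 0.2734] [[0.91, 0.415, 0.003], [0.415, -0.91, -0.002], [0.002, 0.003, -1.0]] 7.9833 [ 0.8 -0.5  0.5]
wrist 2837 rim fit [0.4709 0.0755] rim z 0.1132 bbox [0.445 0.05  0.103] [0.496 0.101 0.115] r 0.1204 ang 161.37
side 373 rim fit [0.4689 0.0765] rim z 0.1139 bbox [0.444 0.048 0.101] [0.493 0.104 0.117] r 0.1227 ang 161.2
```

View pics/c11.png

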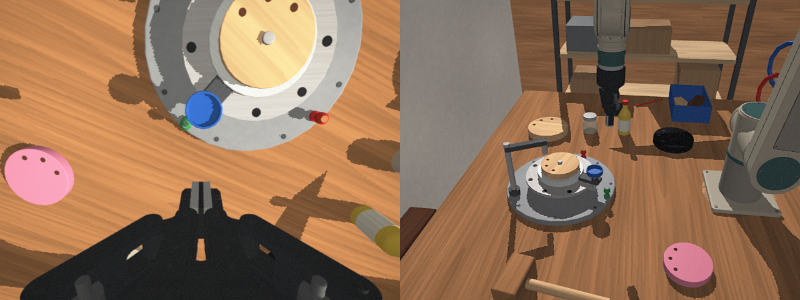

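The cup stands over the green peg at (204,110) in the left crop, fully up. The blank is flat on its spigot, the bottle, jar and mallet are in place, and the gripper is clear. Handing in.

```bash
python3 -c "
from station import bot
print(bot.sign_off())"
```

```text
the job is handed in; nothing more can be done
None
```

The table is turned one hole, to the green peg, and the plunger has sprung back up. I handed the job in at about 8 s of robot time, and the sign-off gives no verdict.

**What I did:** I pressed the thumb cup down about 13 mm with closed fingertips and pushed it round clockwise, seen from above. I stopped within the centring range of the green-marked hole, lifted off and retreated.

**Last checks:**
- **Plunger:** the cup rim is back at 113–114 mm, its starting height, so the plunger is fully up.
- **Table angle:** the wrist camera showed a turn of 45.3° and the side camera about 44.4°. They disagree by about 1°, which is within my uncertainty about where the turning axis is. The spring-up to full height suggests the pin is in the hole.
- **Surroundings:** by eye in the last picture, the blank sits flat on its spigot, and the bottle, jar and mallet are where they were. I did not measure them again.
- **Robot:** the fingers are about 15 cm above the cup, and the wrist force is down to noise.

The TCP readings scattered by 2–4 mm throughout. The network's green-peg detection in the wrist picture was weak, so I took that peg's position from the side view and the geometry given.

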